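# Register the die board in the corner of its setup board

## Task

Push the small die board (the brown wooden block with the raised red D) along the setup board until it sits square and flush against both the long aluminium fence and the blue side stop. Just push it along so that it stays flat on the board, and never lift or tip it; leave the loose black knob, the roll of green tape and the yellow can alone.

Things in the scene. Friction and masses are not known exactly. Their poses are not given: they have to be found in the camera images.
- tray: Fixed plywood setup board, 300 (its x) x 420 (its y) x 12 mm thick; origin at the centre of its underside, on the bench. x points away from the robot to the fence, y left along the fence, z up; yaw varies. The fixed aluminium fence's near face, to push against, is at x = +100 mm; fence 24 mm thick, 400 mm long along y, top 30 mm above the board's upper face.
- stop: Blue side stop, fixed on the setup board near its left or right end (varies): block 70 (its x) x 35 (its y) x 30 mm high, with a fixed black button (26 mm wide, 14 mm high) on top. Origin at the centre of its underside, on the board's upper face; axes parallel to the board's. The face to push against looks to the board's middle, 17.5 mm from the origin along y.
- die: Loose die board to push: brown wooden block 90 (its x) x 120 (its y) x 18 mm thick, about 0.3 kg, ordinary friction; red ribs 4 mm high on top form a D, round side to +x. Origin at the centre of its underside, z up. Starts flat on the setup board, skewed up to 20 degrees, clear of fence and stop; its +x side (120 mm) ends against the fence, a 90 mm side against the stop.
- knob: Bystander: loose black clamp knob with an orange dot, 36 mm diameter, 28 mm high, standing on the setup board at the end opposite to the blue stop. Origin at the centre of its underside. Leave alone.
- tape: Bystander: loose roll of green tape lying flat on the bench beside the setup board, 70 mm diameter, 24 mm high. Origin at the centre of its underside. Leave alone.
- can: Bystander: loose yellow can standing on the bench beside the setup board, 52 mm diameter, 110 mm high. Origin at the centre of its underside. Leave alone.
Mind the look-alikes: they are no part of the job. Of the things that look like the die, the largest one is meant.

How it is judged:
At the end, for the whole second after the job is handed in: The die board lies flat and still on the setup board, its far side within 3 mm of the fence and one end within 3.5 mm of the blue stop, square to the fence within 2 degrees; the knob, tape and can are within 12 mm of where they stood (x of die in the frame of tray above 0.052 m and y of die in the frame of stop between -0.081 and 0.081 m and angle between the x axis of die and the x axis of tray, either way round below 0.035 rad and z of die in the frame of tray below 0.015 m and angle between die's own z axis and vertical below 0.03 rad and linear speed of die below 0.01 m/s and distance of each of knob, tape, can from where it was at the start of the episode below 0.012 m); the robot touches nothing.
It fails at once if the die board is lifted more than 8 mm off the setup board (z of die in the frame of tray above 0.02 m).
It fails at once if the die board is tipped up by more than 8 degrees (angle between die's own z axis and vertical above 0.14 rad).
It fails at once if the knob is moved by more than 12 mm (distance of knob from where it was at the start of the episode above 0.012 m).
It fails at once if the tape is moved by more than 12 mm (distance of tape from where it was at the start of the episode above 0.012 m).
It fails at once if the can is moved by more than 12 mm (distance of can from where it was at the start of the episode above 0.012 m).
It also fails if it takes over 72 s, if anything falls off the work surface, if the arm or the gripper's body presses on something with over 40 N, if the wrist force passes 120 N, or if a joint passes its speed limit or range.

## Robot

A 6-joint arm with a two-finger parallel gripper is mounted at the origin on the work surface. World frame = base frame: x ahead of the robot, y to its left, z up, the work surface at z = 0. Lengths are in m, angles in rad, forces in N, time in s.
With the tool pointing down it reaches from about 0.3 to 0.85 m from the base axis. Payload 5.4 kg.
Tool frame: the origin (TCP) lies on the mounting face of the last link; the fingertips stand 173 mm ahead of it and the grasp point (between the pads) lies 155 mm ahead of it; z points along the fingers, y is the line along which they close (so a half turn about z gives the same grasp; the last joint's range is limited). The gripper opens to 85 mm and grips with 20 to 120 N. Pads are 22 mm wide; open, the fingers measure 114 mm over their backs; the gripper's body (76 mm by 85 mm) begins 54 mm behind the grasp point. The pads swing forward as they close: fully open they stand 13 mm farther back than shut.
Start: joints at [-0.21, 0.158, 1.597, -0, 1.386, -0.21], TCP at [0.575, -0, 0.405] pointing down, gripper open.
Joint ranges: [-2.91, 2.91], [-0.94, 2.29], [0.18, 2.7], [-1.29, 4.43], [0.17, 2.64], [-3, 3]. Speed limits (rad/s): [2.57, 2.57, 3.14, 3.14, 3.14, 3.14].

## Interface

Orientations are given as a unit quaternion [w, x, y, z].
In Python, from station import manip gives the robot as it stands. The module is installed in compiled form; this text tells all that it offers.
- The arm moves only by the shell command python3 -m handwheel 'ROWS'. ROWS is JSON, a list of rows, each a list of 3 entries, a list of its own where there are three numbers: the shift along the tool's x, y, z in m, then the turn about the tool's z in rad, then the opening in per cent of the stroke, from 0 (shut) to 100 (fully open). A call has exactly 10 rows; each row is the pose to reach, as a shift and turn from the pose commanded when the call began, along the tool's axes at that moment; what a row does not reach only later rows make up. A row lasts 1/12 s, in which the tool goes at most 41.7 mm and 7.16 degrees, less where a joint would pass 70% of its speed; a pose out of reach is approached as far as the arm can. A call with a gripper value outside its range is refused whole. The fingers move at their own pace and stop on an object; the grip force is fixed at half the most. Time passes only in rows, so rows that repeat a pose let the fingers close, or fill a call up. It gives the time, the measured TCP pose, the force, the opening and the grip force at its end, in the units of the state.
- manip.read_state(): the state, without advancing time (a new reading comes with each control period).
- manip.snapshot(name): name is "scene" or "side" or "wrist"; returns (picture, depth): 400x640x3 uint8, blue, green, red; 400x640 float32, m along the optical axis (not along the pixel's ray), 0 where there is no reading.
- manip.camera_model(name): a dict with "K" (3x3 intrinsics, pixels), "rvec" (rotation vector, rad) and "tvec" (3), from world to camera coordinates, as OpenCV has them. Camera axes: x right, y down, z forward; pixel columns grow to the right and rows downward; lengths in m; the calibration is good to about 2 mm. A picture is of the moment at which its call begins: read the wrist's pose just before it. camera_model takes no time and is no camera call; for the wrist camera it gives the pose at the moment of the call.
- manip.hand_in(): hands the job in; it is judged then, once.
The state is a dict: "time": time; "qpos": joint angles; "joint_velocities": joint speeds; "tau": joint torques, N m; "eef_pos": TCP position; "eef_rot": TCP orientation; "force": force on the tool from outside, world axes, zero at the start; "ft_torque": the same for the moment, N m; "width": finger opening in m; "grip_force": force on a finger pad.
Only numpy, scipy, OpenCV 4.12 (cv2) and the standard library are available. Lean on these libraries where they do the work, as an engineer would, in place of code of your own. Each camera call takes 0.05 s, during which the arm holds its last target. There are 200 camera calls.

## Working session

There is one attempt and no reset: what is moved stays moved. The work goes in short steps, Python scripts to look and compute and a shell command to move; the robot and the scene stay as the last step left them, time stands still between calls to the robot, and variables do not carry over. Pictures are saved under pics/ and viewed, at most 10 in all, crops included, and the job is handed in when it is done.

```bash
mkdir -p pics
cat > h.py <<'E'
import numpy as np, cv2
from station import manip
def cam(n):
    m=manip.camera_model(n); R=cv2.Rodrigues(np.array(m["rvec"],float))[0]
    return np.array(m["K"],float),R,np.array(m["tvec"],float).ravel()
def onplane(n,pts,z):
    K,R,t=cam(n); c=-R.T@t; out=[]
    for u,v in pts:
        d=R.T@np.linalg.solve(K,[u,v,1]); out.append(c+d*(z-c[2])/d[2])
    return np.array(out)
def cloud(n,D):
    K,R,t=cam(n); v,u=np.mgrid[:400,:640]
    P=np.stack([(u-K[0,2])/K[0,0]*D,(v-K[1,2])/K[1,1]*D,D],-1)
    return (P-t)@R
E
python3 - <<'E'
from h import *
for n in ("scene","wrist"):
    p,d=manip.snapshot(n); cv2.imwrite(f"pics/{n}0.png",p); np.savez(f"{n}0.npz",p=p,d=d)
    K,R,t=cam(n); print(n,-R.T@t,R[2])
s=manip.read_state(); print(s["eef_pos"],s["eef_rot"],s["width"],s["time"])
E
```

```text
scene [1.13782781 0.39005208 0.6009518 ] [-0.69075179 -0.4176756  -0.59026186]
wrist [0.57434488 0.07630704 0.37314701] [-6.34185420e-04 -2.99540717e-01 -9.54083307e-01]
[5.74736990e-01 3.18377480e-05 4.03797309e-01] [-7.39936053e-04  7.07108376e-01  7.07104639e-01 -4.76955480e-04] 0.08526193905549692 0.1
```

View pics/scene0.png

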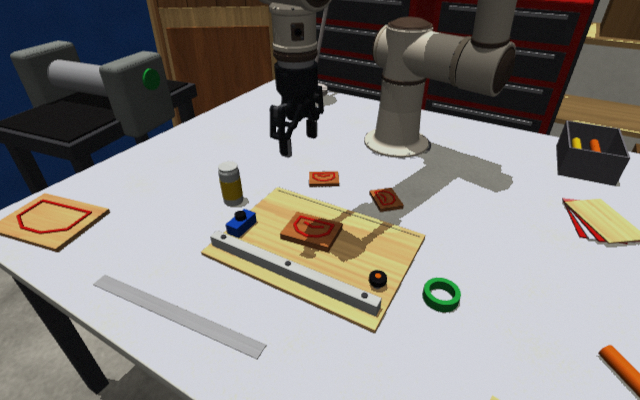

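View pics/wrist0.png

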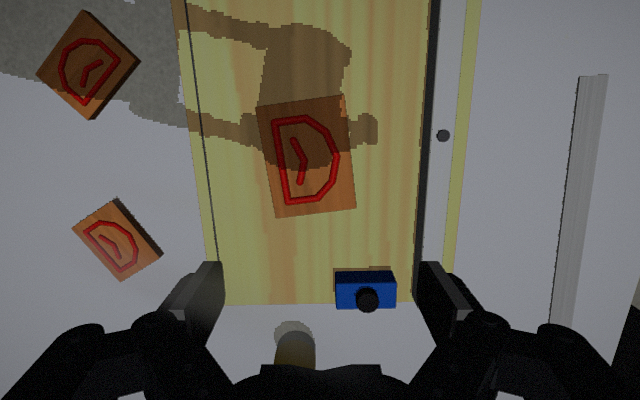

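Candidates for the die: the brown block with a D on the setup board, scene (312,230) / wrist (307,155). Small brown D blocks on the bench at scene (324,178) and (386,198). A pale outlined board at (50,218). I choose the one on the setup board, which is the largest brown D block, and check it in a crop. The stop (wrist 365,290) is at the board's left end (+y).

Run:
```python
from h import *
z=np.load("wrist0.npz"); p,d=z["p"],z["d"]
cv2.imwrite("pics/crop0.png",cv2.resize(p[80:320,180:480],None,fx=2.5,fy=2.5,interpolation=cv2.INTER_CUBIC))
P=cloud("wrist",d)
def rect(m):
    m=cv2.morphologyEx(m.astype(np.uint8),cv2.MORPH_OPEN,np.ones((5,5)))
    n,l,st,c=cv2.connectedComponentsWithStats(m)
    for i in range(1,n):
        if st[i,4]>300:
            q=P[l==i]; r=cv2.minAreaRect((q[:,:2]*1000).astype(np.float32)); print(np.round(c[i]),st[i,4],np.round(r[0],1),np.round(r[1],1),round(r[2],2),"z",np.median(q[:,2]).round(4))
roi=np.zeros(d.shape,bool); roi[:315,:480]=1
print("top band"); rect(roi&(P[...,2]>.024)&(P[...,2]<.037)&(d>0))
print("fence/stop"); rect(roi&(P[...,2]>.038)&(P[...,2]<.07)&(d>0))
print("board"); rect((np.arange(400)[:,None]<250)&(P[...,2]>.008)&(P[...,2]<.016)&(d>0))
```

```text
top band
[308. 156.] 9768 [561.  14.] [ 90.2 119.9] 7.73 z 0.0306
fence/stop
[442. 125.] 6509 [694.3  30.9] [ 24.8 256.3] 1.36 z 0.0423
[366. 295.] 1716 [ 626.7 -141. ] [69.7 36.4] 2.14 z 0.0428
board
[305. 113.] 48735 [557.9  34. ] [251.4 267.9] 1.27 z 0.0123
[462. 120.] 3290 [724.6  34.3] [ 15.4 262.6] 1.33 z 0.0124
[86. 65.] 5316 [335.8 105.3] [86.1 65.3] 44.25 z 0.0129
[112. 229.] 2129 [327.9 -82.9] [66.1 71.2] 31.52 z 0.013
```

View pics/crop0.png

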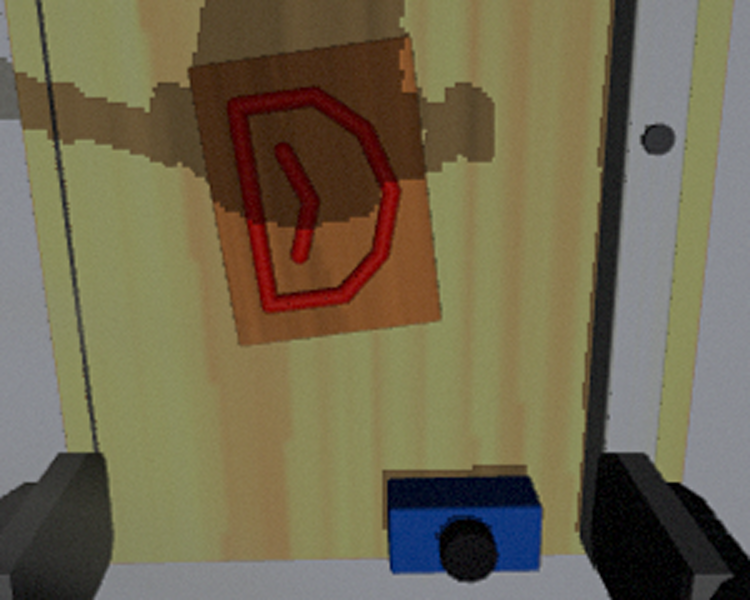

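Run:
```python
from h import *
z=np.load("scene0.npz"); P=cloud("scene",z["d"])
for nm,(u0,u1,v0,v1),zl in (("knob",(362,392,262,294),.030),("can",(214,246,158,210),.04),("tape",(415,465,270,318),.012)):
    q=P[v0:v1,u0:u1].reshape(-1,3); q=q[(q[:,2]>zl)&(q[:,2]<.14)]
    if nm=="knob": q=q[q[:,2]<.05]
    print(nm,len(q),np.percentile(q,[3,50,97],axis=0).round(3).tolist())
print(manip.camera_model("wrist")["K"][0], np.array(cam("side")[1][2]).round(2), -cam("side")[1].T@cam("side")[2])
q=P[60:165,255:330].reshape(-1,3); q=q[(np.abs(q[:,0]-.575)<.1)&(np.abs(q[:,1])<.1)&(q[:,2]>.15)]
print("tip z",np.percentile(q[:,2],[0,.2,1,5]).round(4))
```

```text
knob 252 [[0.616, 0.198, 0.031], [0.635, 0.213, 0.039], [0.682, 0.228, 0.042]]
can 634 [[0.526, -0.259, 0.043], [0.555, -0.23, 0.085], [0.568, -0.218, 0.11]]
tape 646 [[0.557, 0.299, 0.013], [0.594, 0.33, 0.023], [0.621, 0.362, 0.025]]
[331.88297672   0.         320.28924428] [ 0.11 -0.85 -0.51] [0.40090377 0.97910542 0.59774476]
tip z [0.2427 0.2444 0.2479 0.2621]
```

```bash
python3 -m handwheel '[[[0.001,-0.01,0],0.12,100],[[0.002,-0.02,0],0.24,100],[[0.004,-0.03,0],0.36,100],[[0.005,-0.04,0],0.48,100],[[0.006,-0.05,0],0.6,100],[[0.007,-0.06,0],0.72,100],[[0.008,-0.07,0],0.84,100],[[0.01,-0.08,0],0.96,100],[[0.011,-0.09,0],1.08,100],[[0.012,-0.097,0],1.2,100]]'
python3 -m handwheel '[[[0,0,0.03],0.1,100],[[0,0,0.06],0.2,100],[[0,0,0.09],0.3,100],[[0,0,0.12],0.347,100],[[0,0,0.145],0.347,100],[[0,0,0.165],0.347,100],[[0,0,0.18],0.347,100],[[0,0,0.19],0.347,100],[[0,0,0.199],0.347,100],[[0,0,0.199],0.347,100]]'
python3 - <<'E'
from h import *
p,d=manip.snapshot("side"); cv2.imwrite("pics/side1.png",p)
s=manip.read_state(); print(s["eef_pos"],s["eef_rot"],s["force"])
from scipy.spatial.transform import Rotation as R
print(R.from_quat(np.roll(s["eef_rot"],-1)).as_matrix().round(4))
E
```

```text
time: 0.93
eef_pos: [0.4771, 0.0122, 0.4042]
eef_rot: [-0.0, 0.983, 0.181, -0.001]
force: [-0.7, 0.6, 0.0]
width: 0.0852
grip_force: 0.0
time: 1.77
eef_pos: [0.4773, 0.0121, 0.2042]
eef_rot: [-0.0, 1.0, 0.012, -0.001]
force: [-1.0, 0.1, -0.5]
width: 0.0854
grip_force: 0.0
[0.47778524 0.01202648 0.20527244] [-1.52713331e-04  9.99929103e-01  1.18909162e-02 -6.10118250e-04] [0.18156912 0.24045204 0.15026881]
[[ 9.997e-01  2.380e-02 -1.200e-03]
 [ 2.380e-02 -9.997e-01  3.000e-04]
 [-1.200e-03 -3.000e-04 -1.000e+00]]
```

View pics/side1.png

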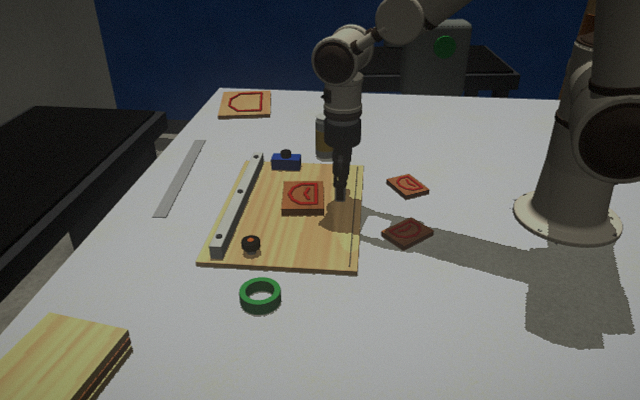

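The fingers stand clear at (340,195), short of the die at (303,197). I descend and push.

```bash
python3 -m handwheel '[[[0,0,0.008],0,100],[[0,0,0.016],0,100],[[0,0,0.022],0,100],[[0,0,0.027],0,100],[[0.006,0,0.027],0,100],[[0.012,0,0.027],0,100],[[0.018,0,0.027],0,100],[[0.024,0,0.027],0,100],[[0.03,0,0.027],0,100],[[0.036,0,0.027],0,100]]'
python3 -m handwheel '[[[0.006,0,0],0,100],[[0.012,0,0],0,100],[[0.018,0,0],0,100],[[0.024,0,0],0,100],[[0.030,0,0],0,100],[[0.036,0,0],0,100],[[0.042,0,0],0,100],[[0.048,0,0],0,100],[[0.052,0,0],0,100],[[0.052,0,0],0,100]]'
```

```text
time: 2.65
eef_pos: [0.5146, 0.0129, 0.1788]
eef_rot: [-0.0, 1.0, 0.012, -0.0]
force: [-3.3, -0.1, 1.8]
width: 0.0852
grip_force: 1.3
time: 3.48
eef_pos: [0.567, 0.014, 0.1789]
eef_rot: [0.0, 1.0, 0.012, 0.001]
force: [-0.1, 1.1, 0.1]
width: 0.0853
grip_force: 0.0
```

```bash
python3 -m handwheel '[[[0.002,0,0],0,100],[[0.004,0,0],0,100],[[0.006,0,0],0,100],[[0.008,0,0],0,100],[[0.010,0,0],0,100],[[0.011,0,0],0,100],[[0.012,0,0],0,100],[[0.013,0,0],0,100],[[0.014,0,0],0,100],[[0.015,0,0],0,100]]'
python3 - <<'E'
from h import *
p,d=manip.snapshot("wrist"); cv2.imwrite("pics/wrist1.png",p); np.savez("w1.npz",p=p,d=d)
s=manip.read_state(); print(s["eef_pos"],s["force"],-cam("wrist")[1].T@cam("wrist")[2])
E
```

```text
time: 4.32
eef_pos: [0.581, 0.0145, 0.1786]
eef_rot: [-0.0, 1.0, 0.012, -0.0]
force: [-0.9, 0.2, -0.1]
width: 0.0853
grip_force: 0.6
[0.58115684 0.01443692 0.17867222] [-0.620486    0.33940023 -0.73645205] [0.657217   0.01609579 0.14802587]
```

View pics/wrist1.png

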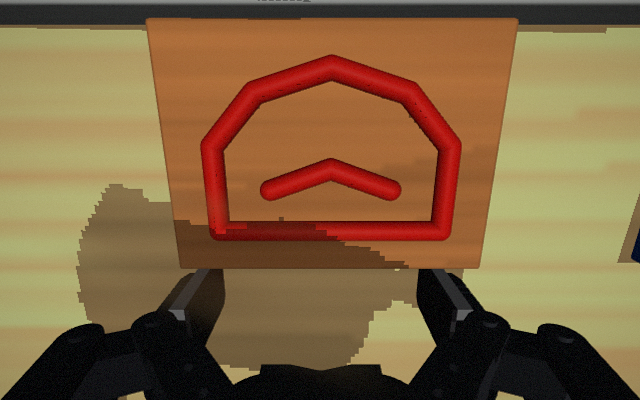

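The die's far edge (row 20) is almost at the fence (row 25 foot), and the die is square to it. The remaining gap is 1–2 mm, so I push a little further.

```bash
python3 -m handwheel '[[[0.0005,0,0],0,100],[[0.001,0,0],0,100],[[0.0015,0,0],0,100],[[0.002,0,0],0,100],[[0.0025,0,0],0,100],[[0.003,0,0],0,100],[[0.003,0,0],0,100],[[0.003,0,0],0,100],[[0.003,0,0],0,100],[[0.003,0,0],0,100]]'
```

```text
time: 5.2
eef_pos: [0.5826, 0.0145, 0.1784]
eef_rot: [-0.0, 1.0, 0.012, -0.003]
force: [-9.7, -0.3, 6.6]
width: 0.0857
grip_force: 5.1
```

Contact with the fence is firm at about 10 N. Next I back off, rise, turn a quarter turn back, and go to the +y side of the die with a narrower opening.

```bash
python3 -m handwheel '[[[-0.006,0,0],0,100],[[-0.014,0,0],0,100],[[-0.02,0,0],0,100],[[-0.02,0,-0.02],0,100],[[-0.02,0,-0.045],0,90],[[-0.02,0,-0.07],0,80],[[-0.02,-0.01,-0.08],-0.1,70],[[-0.02,-0.03,-0.08],-0.22,60],[[-0.02,-0.05,-0.08],-0.34,50],[[-0.02,-0.06,-0.08],-0.45,50]]'
python3 -m handwheel '[[[0,0,0],-0.12,50],[[0,0,0],-0.24,50],[[0,0,0],-0.36,50],[[0,0,0],-0.48,50],[[0,0,0],-0.6,50],[[0,0,0],-0.72,50],[[0,0,0],-0.84,50],[[0,0,0],-0.96,50],[[0,0,0],-1.08,50],[[0,0,0],-1.121,50]]'
python3 - <<'E'
from h import *
s=manip.read_state(); 
from scipy.spatial.transform import Rotation as R
M=R.from_quat(np.roll(s["eef_rot"],-1)).as_matrix(); print(M[:,:2].T.round(4),s["width"],s["force"])
e=s["eef_pos"]*1000; n=np.array([.99972,.0237]);t=np.array([-.0237,.9997]); print(n@e[:2],t@e[:2],e)
p,d=manip.snapshot("wrist"); cv2.imwrite("pics/wrist2.png",p)
P=cloud("wrist",d); ok=(P[...,2]>.024)&(P[...,2]<.033)&(d>0)&(np.arange(400)[:,None]<300)
m=cv2.morphologyEx(ok.astype(np.uint8),cv2.MORPH_OPEN,np.ones((5,5))); k,l,st,c=cv2.connectedComponentsWithStats(m)
for i in range(1,k):
    if st[i,4]>800:
        q=P[l==i][:,:2]*1000; a,b=q@n,q@t; print(st[i],np.percentile(a,[1,99]),np.percentile(b,[1,99]),cv2.minAreaRect(q.astype(np.float32)))
for nm,lo,hi in(("hi",.038,.0445),):
    q=P[(P[...,2]>lo)&(P[...,2]<hi)&(d>0)&(np.arange(400)[:,None]<300)][:,:2]*1000; a,b=q@n,q@t
    f=a>672; print("fence near",[np.percentile(a[f&(b>x)&(b<x+30)],1).round(1) for x in(-120,-60,0)]); g=(a<668)&(a>590)&(b<-110); print("stop",np.percentile(b[g],99) if g.any() else None)
E
```

```text
time: 6.03
eef_pos: [0.5621, 0.0756, 0.2592]
eef_rot: [-0.0, 0.971, 0.238, 0.001]
force: [0.2, 1.3, 0.3]
width: 0.0425
grip_force: 0.0
time: 6.87
eef_pos: [0.5623, 0.074, 0.2588]
eef_rot: [0.0, 0.697, 0.717, 0.0]
force: [-0.1, -0.2, -0.2]
width: 0.0429
grip_force: 0.0
[[-2.930e-02  9.996e-01  0.000e+00]
 [ 9.996e-01  2.930e-02  9.000e-04]] 0.04290374115885039 [-0.13666556 -0.24642274 -0.21543534]
563.8703598876469 60.6390475055812 [562.27430137  73.98714459 258.78665822]
[ 519    0   32  129 1113] [681.93959555 683.72560393] [120.60319865 186.12526163] ((678.995361328125, 169.72264099121094), (2.2306671142578125, 67.63626861572266), 1.4239678382873535)
[ 364  181  152  119 5681] [593.65538546 683.27367313] [ 6.55219283 83.35033176] ((636.973876953125, 61.43352508544922), (91.2764892578125, 84.5320053100586), 1.1921114921569824)
[ 402  260   60   40 1664] [619.62798398 659.5140249 ] [ 4.58138493 34.03849097] ((639.9443969726562, 35.19391632080078), (25.993412017822266, 50.57211685180664), 41.30738067626953)Traceback (most recent call last):
  File "<stdin>", line 14, in <module>
    return _quantile_unchecked(
        a, q, axis, out, overwrite_input, method, keepdims, weights)
    return _ureduce(a,
                    func=_quantile_ureduce_func,
    ...<5 lines>...
                    overwrite_input=overwrite_input,
                    method=method)
    r = func(a, **kwargs)
    result = _quantile(arr,
                       quantiles=q,
    ...<2 lines>...
                       out=out,
                       weights=wgt)
    slices_having_nans = np.isnan(arr[-1, ...])
                                  ~~~^^^^^^^^^
IndexError: index -1 is out of bounds for axis 0 with size 0
```

View pics/wrist2.png

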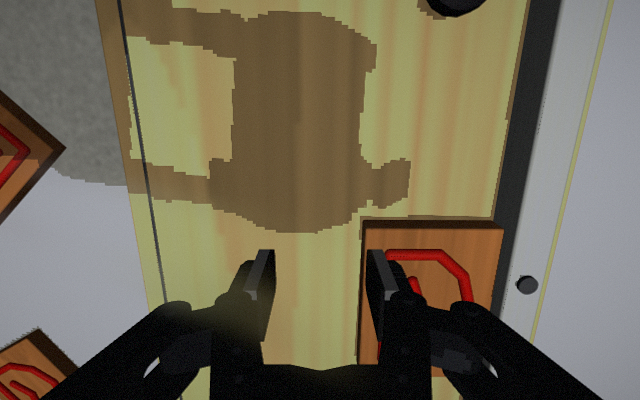

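Run:
```python
from h import *
n=np.array([.99972,.0237]);t=np.array([-.0237,.9997])
for r in onplane("wrist",[(363,228),(503,229),(440,228)],.030)*1000: print(n@r[:2],t@r[:2])
for r in onplane("wrist",[(360,217),(495,217)],.012)*1000: print(n@r[:2],t@r[:2])
```

```text
591.3529301106896 56.82304977336957
681.446242165623 56.55251764854881
640.8230228673731 57.054298233389574
591.4730535001979 57.731545284120415
685.1108809857475 58.174996587880734
```

The die's +y face lies at t≈57 mm (top edge at row 228), flush with the fence.

```bash
python3 -m handwheel '[[[0.01,0.015,0],0.005,50],[[0.02,0.035,0],0.005,50],[[0.024,0.055,0],0.005,50],[[0.024,0.07,0],0.005,50],[[0.024,0.07,0.015],0.005,50],[[0.024,0.07,0.035],0.005,50],[[0.024,0.07,0.055],0.005,50],[[0.024,0.07,0.065],0.005,50],[[0.024,0.07,0.072],0.005,50],[[0.024,0.07,0.072],0.005,50]]'
python3 -m handwheel '[[[-0.006,0,0],0,50],[[-0.012,0,0],0,50],[[-0.018,0,0],0,50],[[-0.024,0,0],0,50],[[-0.03,0,0],0,50],[[-0.036,0,0],0,50],[[-0.042,0,0],0,50],[[-0.046,0,0],0,50],[[-0.05,0,0],0,50],[[-0.05,0,0],0,50]]'
```

```text
time: 7.75
eef_pos: [0.6312, 0.0997, 0.1852]
eef_rot: [-0.001, 0.701, 0.714, -0.001]
force: [0.3, -0.1, -0.9]
width: 0.0423
grip_force: 0.0
time: 8.58
eef_pos: [0.6329, 0.0488, 0.1866]
eef_rot: [0.0, 0.701, 0.714, -0.0]
force: [1.1, -0.0, 0.5]
width: 0.0427
grip_force: 0.0
```

```bash
python3 -m handwheel '[[[-0.005,0,0],0,50],[[-0.01,0,0],0,50],[[-0.015,0,0],0,50],[[-0.02,0,0],0,50],[[-0.025,0,0],0,50],[[-0.029,0,0],0,50],[[-0.032,0,0],0,50],[[-0.035,0,0],0,50],[[-0.037,0,0],0,50],[[-0.037,0,0],0,50]]'
python3 -m handwheel '[[[-0.001,0,0],0,50],[[-0.002,0,0],0,50],[[-0.003,0,0],0,50],[[-0.0035,0,0],0,50],[[-0.004,0,0],0,50],[[-0.0045,0,0],0,50],[[-0.005,0,0],0,50],[[-0.005,0,0],0,50],[[-0.005,0,0],0,50],[[-0.005,0,0],0,50]]'
python3 - <<'E'
from h import *
p,d=manip.snapshot("scene"); cv2.imwrite("pics/scene2.png",cv2.resize(p[170:310,180:400],None,fx=3,fy=3,interpolation=cv2.INTER_CUBIC))
E
```

```text
time: 9.42
eef_pos: [0.6336, 0.0122, 0.1867]
eef_rot: [0.0, 0.7, 0.714, -0.0]
force: [0.3, 0.1, 0.8]
width: 0.0427
grip_force: 0.0
time: 10.25
eef_pos: [0.6337, 0.0078, 0.1868]
eef_rot: [0.0, 0.7, 0.714, 0.0]
force: [-0.2, 2.2, 0.3]
width: 0.0423
grip_force: 1.0
```

View pics/scene2.png

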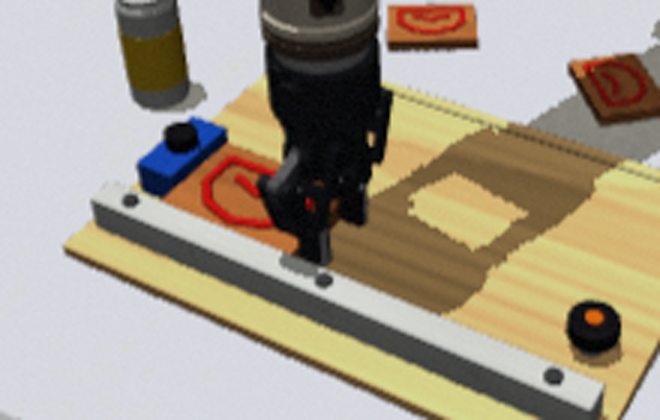

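The die's end is at or almost at the stop (crop 185,185). I push a few mm more to feel contact.

```bash
python3 -m handwheel '[[[-0.0005,0,0],0,50],[[-0.001,0,0],0,50],[[-0.0015,0,0],0,50],[[-0.002,0,0],0,50],[[-0.0025,0,0],0,50],[[-0.003,0,0],0,50],[[-0.003,0,0],0,50],[[-0.003,0,0],0,50],[[-0.003,0,0],0,50],[[-0.003,0,0],0,50]]'
```

```text
time: 11.13
eef_pos: [0.6337, 0.0069, 0.1868]
eef_rot: [-0.002, 0.7, 0.714, 0.002]
force: [0.4, 12.0, 2.7]
width: 0.0429
grip_force: 6.1
```

```bash
python3 -m handwheel '[[[0.008,0,0],0,50],[[0.02,0,0],0,50],[[0.03,0,-0.01],0,50],[[0.03,0,-0.035],0,50],[[0.03,0,-0.065],0,60],[[0.03,0,-0.1],0,70],[[0.03,0,-0.13],0,80],[[0.03,0,-0.16],0,100],[[0.03,0,-0.18],0,100],[[0.03,0,-0.18],0,100]]'
python3 - <<'E'
from h import *
s=manip.read_state(); print(s["eef_pos"],s["eef_rot"],s["force"])
p,d=manip.snapshot("wrist"); cv2.imwrite("pics/wrist3.png",p); np.savez("w3.npz",p=p,d=d)
n=np.array([.99972,.0237]);t=np.array([-.0237,.9997])
P=cloud("wrist",d); ok=(P[...,2]>.024)&(P[...,2]<.037)&(d>0)
m=cv2.morphologyEx(ok.astype(np.uint8),cv2.MORPH_OPEN,np.ones((7,7))); k,l,st,c=cv2.connectedComponentsWithStats(m)
for i in range(1,k):
    if st[i,4]>800:
        q=P[l==i][:,:2]*1000; print(st[i],cv2.minAreaRect(q.astype(np.float32)),np.percentile(q@n,[.5,99.5]),np.percentile(q@t,[.5,99.5]))
q=P[(P[...,2]>.039)&(P[...,2]<.0445)&(d>0)][:,:2]*1000; a,b=q@n,q@t; f=a>672
for x in range(-130,100,30):
    g=f&(b>x)&(b<x+30)
    if g.sum()>30: print("fence",x,np.percentile(a[g],1).round(1))
g=(a<660)&(a>595)&(b<-110)&(b>-190)
if g.any(): print("stop",np.percentile(b[g],[1,99]))
E
```

```text
time: 11.97
eef_pos: [0.6345, 0.0351, 0.3741]
eef_rot: [0.005, 0.7, 0.714, 0.003]
force: [-0.4, -1.1, 0.9]
width: 0.0854
grip_force: 0.0
[0.63445978 0.03507061 0.37409798] [0.00474958 0.70022005 0.71390431 0.00315418] [-0.35699953 -1.06898848  0.85327787]
[ 274  216   89  108 8967] ((634.9202880859375, -64.06349182128906), (92.16932678222656, 122.04438018798828), 1.2167853116989136) [589.72148444 678.53269132] [-139.33013367  -18.63473175]
fence -130 682.3
fence -100 681.8
fence -70 681.9
fence -40 681.6
fence -10 681.5
fence 20 681.5
fence 50 681.7
fence 80 681.5
stop [-171.42337472 -138.65954474]
```

View pics/wrist3.png

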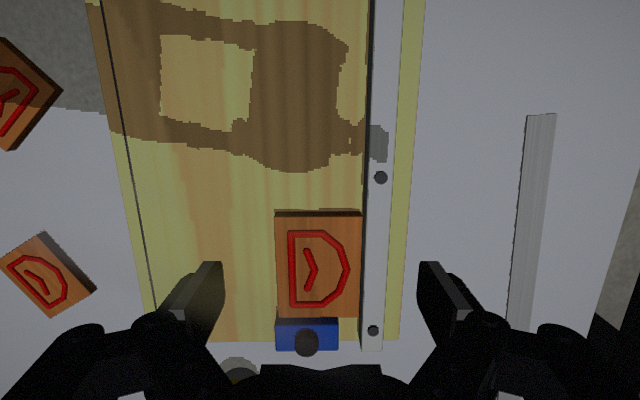

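The die is square and against the stop, but the depth suggests up to 3 mm gap at the fence (die edge 678.5, fence 681.5). I push once more toward the fence.

```bash
python3 -m handwheel '[[[-0.01,-0.01,0],0.12,50],[[-0.02,-0.02,0],0.24,50],[[-0.03,-0.03,0],0.36,50],[[-0.04,-0.04,0],0.48,50],[[-0.05,-0.05,0],0.6,50],[[-0.06,-0.06,0],0.72,50],[[-0.07,-0.07,0],0.84,50],[[-0.08,-0.078,0],0.96,50],[[-0.09,-0.078,0],1.08,50],[[-0.096,-0.078,0],1.2,50]]'
python3 -m handwheel '[[[0,0,0.03],0.12,50],[[0,0,0.06],0.24,50],[[0,0,0.09],0.367,50],[[0,0,0.12],0.367,50],[[0,0,0.14],0.367,50],[[0,0,0.155],0.367,50],[[0,0,0.155],0.367,50],[[0,0,0.155],0.367,50],[[0,0,0.155],0.367,50],[[0,0,0.155],0.367,50]]'
python3 - <<'E'
from h import *
from scipy.spatial.transform import Rotation as R
s=manip.read_state(); M=R.from_quat(np.roll(s["eef_rot"],-1)).as_matrix(); print(M.round(4))
n=np.array([.99972,.0237]);t=np.array([-.0237,.9997]);e=s["eef_pos"]*1000;print(n@e[:2],t@e[:2],e[2])
E
```

```text
time: 12.85
eef_pos: [0.5562, -0.0632, 0.3653]
eef_rot: [-0.0, 0.982, 0.19, -0.001]
force: [-0.3, 0.2, -0.3]
width: 0.0424
grip_force: 0.0
time: 13.68
eef_pos: [0.5576, -0.0629, 0.2131]
eef_rot: [0.0, 1.0, 0.011, 0.001]
force: [0.9, 0.4, -0.4]
width: 0.0427
grip_force: 0.0
[[ 9.997e-01  2.290e-02  2.300e-03]
 [ 2.290e-02 -9.997e-01 -9.000e-04]
 [ 2.300e-03  9.000e-04 -1.000e+00]]
556.0022407572807 -76.06374589472168 213.12848130784982
```

```bash
python3 -m handwheel '[[[0,0,0.008],0,50],[[0,0,0.016],0,50],[[0,0,0.022],0,50],[[0,0,0.026],0,50],[[0.004,0,0.026],0,50],[[0.008,0,0.026],0,50],[[0.012,0,0.026],0,50],[[0.015,0,0.026],0,50],[[0.018,0,0.026],0,50],[[0.02,0,0.026],0,50]]'
python3 -m handwheel '[[[0.001,0,0],0,50],[[0.002,0,0],0,50],[[0.003,0,0],0,50],[[0.004,0,0],0,50],[[0.005,0,0],0,50],[[0.006,0,0],0,50],[[0.007,0,0],0,50],[[0.008,0,0],0,50],[[0.009,0,0],0,50],[[0.009,0,0],0,50]]'
```

```text
time: 14.52
eef_pos: [0.5776, -0.0624, 0.186]
eef_rot: [0.0, 1.0, 0.011, 0.0]
force: [-0.6, 0.5, -0.4]
width: 0.0428
grip_force: 0.0
time: 15.35
eef_pos: [0.5846, -0.0621, 0.1852]
eef_rot: [-0.0, 1.0, 0.012, -0.003]
force: [-9.1, -1.1, 7.4]
width: 0.0426
grip_force: 5.1
```

Contact is firm at the same depth as before (583 mm). I back off, rise and check.

```bash
python3 -m handwheel '[[[-0.006,0,0],0,50],[[-0.016,0,0],0,50],[[-0.03,0,0],0,50],[[-0.03,0,-0.03],0,50],[[-0.03,0,-0.06],0,50],[[-0.03,0,-0.09],0,50],[[-0.03,0,-0.12],0,50],[[-0.03,0,-0.15],0,50],[[-0.03,0,-0.16],0,50],[[-0.03,0,-0.16],0,50]]'
python3 - <<'E'
from h import *
s=manip.read_state(); print(s["eef_pos"],s["force"])
p,d=manip.snapshot("wrist"); cv2.imwrite("pics/wrist4.png",p)
n=np.array([.99972,.0237]);t=np.array([-.0237,.9997])
P=cloud("wrist",d); ok=(P[...,2]>.026)&(P[...,2]<.032)&(d>0)
m=cv2.morphologyEx(ok.astype(np.uint8),cv2.MORPH_OPEN,np.ones((5,5))); k,l,st,c=cv2.connectedComponentsWithStats(m)
for i in range(1,k):
    if st[i,4]>800:
        q=P[l==i][:,:2]*1000; print(st[i],cv2.minAreaRect(q.astype(np.float32)),np.percentile(q@n,[.5,99.5]),np.percentile(q@t,[.5,99.5]))
q=P[(P[...,2]>.039)&(P[...,2]<.0445)&(d>0)][:,:2]*1000; a,b=q@n,q@t; f=a>672
for x in range(-160,20,30):
    g=f&(b>x)&(b<x+30)
    if g.sum()>30: print("fence",x,np.percentile(a[g],1).round(1))
g=(a<660)&(a>595)&(b<-110)&(b>-190)
if g.any(): print("stop",np.percentile(b[g],[1,99]))
E
```

```text
time: 16.18
eef_pos: [0.5571, -0.0631, 0.3494]
eef_rot: [0.001, 1.0, 0.011, 0.004]
force: [0.4, -0.4, -0.1]
width: 0.0429
grip_force: 0.0
[ 0.55712759 -0.06307439  0.34935748] [ 0.42994929 -0.41001633 -0.10240677]
[ 250   46  144  102 9406] ((632.5885009765625, -63.525299072265625), (80.34146881103516, 119.9125747680664), 1.368896245956421) [591.65140175 669.4260696 ] [-135.84505781  -19.70767548]
fence -160 681.0
fence -130 681.1
fence -100 681.0
fence -70 681.0
fence -40 681.0
fence -10 681.5
stop [-171.7298896  -138.73077747]
```

View pics/wrist4.png

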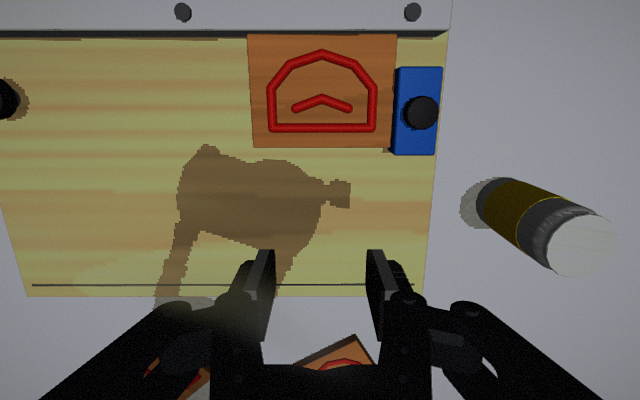

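The die is flush at the fence (near side 591.5 + 90 mm = fence at about 681) and at the stop (centre t = −78.5, expected −78.7), and it is square at 1.37° against the tray's 1.36°.

```bash
python3 -c "
from station import manip
print(manip.hand_in())"
```

```text
the job is handed in; nothing more can be done
None
```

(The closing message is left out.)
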